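# Release the eccentric lock and push the dosing slide home

## Task

The dosing slide on the titration bench is blocked by an eccentric cam plate. With a fingertip against its upright peg, push the cam round, either way, until its low point squarely faces the slide's roller, leaving the slide where it is until then; after that push the slide by its upright tab straight forward until it is fully home, the cam still at its low point. Leave the flask, the reagent jar and the beaker standing where they are, and let go of everything at the end.

Things in the scene. Friction and masses are not known exactly. Their poses are not given: they have to be found in the camera images.
- dock: Grey flat base plate 330 x 215 x 8 mm, screwed down. Origin: on the bench under the cam's axis. +x is 'forward', the way the slide is pushed (away from the robot, yaw up to 0.35 rad), +y left, z up. The plate spans x -250 to 80, y -86 to 130 mm. Left of the cam stands a fork (x -25 to 37, y 77 to 119, height 40 mm) that the slide's syringe nozzle enters.
- cam_axis (a point): The cam's vertical axis at the plate's top face, 24 mm above the bench; a dark screw head, 17 mm wide, 4 mm high, marks it. Fixed. The cam is a round steel plate, 68 mm diameter, 12 mm thick, its axis 14 mm off centre: the high point (lobe) is 48 mm from the axis, the low point, opposite, 20 mm.
- cam (a joint): Cam angle (rad), growing anticlockwise from above. 0: lobe and peg point straight at the slide (dock -x), which is blocked. +3.14 or -3.14: low point faces the slide, peg points along dock +x, away from it. Stops at +3.6 and -3.6. Starts within 1.1 of 0. Stiff, about 0.1 N m (3 N at the peg); stays where it is left.
- peg_top (a point): Centre of the top of the cam's peg: dark steel, upright, 12 mm diameter, its top 65 mm above the bench, rising 41 mm above the cam plate; 38 mm from the cam's axis, on the side of the lobe; turns with the cam.
- slide (a joint): Forward travel (m) of the slide: 0 at its rear stop, 0.050 at its front stop (fully home). Starts at 0 to 0.012. Friction about 2.5 N, stays where left. Its nose roller (16 mm diameter, top 26 mm above the bench) runs on the dock's x axis, centre 80 mm before the cam's axis at 0, 30 mm at 0.050; only the cam's low point lets it get home.
- push_face (a point): Centre of the rear face (towards dock -x, where it is pushed) of the slide's upright tab: aluminium, 50 mm wide, 8 mm thick, 20 to 62 mm above the bench; the point is 45 mm up, on the dock's x axis, 40 mm behind the roller's centre. Behind it the slide's flat top, 20 mm up, is clear for 81 mm; a lying syringe (top 50 mm up) is 82 to 114 mm left of the axis.
- flask: Loose conical flask of glass, 66 mm across at the foot, 95 mm high. Origin: centre of its underside. Not part of the work.
- reagent: Loose amber jar with white cap, 54 mm diameter, 95 mm high. Origin: centre of its underside. Not part of the work.
- beaker: Loose small glass beaker, 46 mm diameter, 55 mm high. Origin: centre of its underside. Not part of the work.
There are look-alikes about, which are no part of the job. Leave any brown or purple look-alike of the flask alone.

How it is judged:
On the way, in this order (a step that is already met when the one before it is completed fails the run):
1. the cam's low point faces the slide (within 0.3 rad) while the slide is still where it started (within 6 mm) ((value of joint cam between 2.84 and 3.44 rad or value of joint cam between -3.44 and -2.84 rad) and distance of push_face from where it was at the start of the episode below 0.006 m), for 0.2 s.
2. the slide is pushed home (within 3.5 mm of its front stop), the cam still low (value of joint slide above 0.0465 m and (value of joint cam between 2.84 and 3.44 rad or value of joint cam between -3.44 and -2.84 rad)), for 0.2 s.
At the end, for the whole second after the job is handed in: The slide is within 3.5 mm of its front stop, the cam's low point faces it within 0.3 rad, both are at rest, and flask, jar and beaker stand upright within 20 mm of where they stood (all of step 2 and velocity of joint cam between -0.05 and 0.05 rad/s and velocity of joint slide between -0.005 and 0.005 m/s and angle between each of flask, reagent, beaker's own z axis and vertical below 0.15 rad and distance of each of flask, reagent, beaker from where it was at the start of the episode below 0.02 m); the robot touches nothing.
It fails at once if the slide is pushed (moved more than 8 mm) while the cam is not at its low point (more than 0.5 rad off) (distance of push_face from where it was at the start of the episode above 0.008 m and not (value of joint cam above 2.64 rad or value of joint cam below -2.64 rad)).
It fails at once if the flask is knocked, shifted more than 20 mm, tipped or lifted (distance of flask from where it was at the start of the episode above 0.02 m or angle between flask's own z axis and vertical above 0.25 rad or height (world z) of flask above 0.015 m).
It fails at once if the reagent is knocked, shifted more than 20 mm, tipped or lifted (distance of reagent from where it was at the start of the episode above 0.02 m or angle between reagent's own z axis and vertical above 0.25 rad or height (world z) of reagent above 0.015 m).
It fails at once if the beaker is knocked, shifted more than 20 mm, tipped or lifted (distance of beaker from where it was at the start of the episode above 0.02 m or angle between beaker's own z axis and vertical above 0.25 rad or height (world z) of beaker above 0.015 m).
It also fails if it takes over 54 s, if anything falls off the work surface, if the arm or the gripper's body presses on something with over 40 N, if the wrist force passes 120 N, or if a joint passes its speed limit or range.

## Robot

A 6-joint arm with a two-finger parallel gripper is mounted at the origin on the work surface. World frame = base frame: x ahead of the robot, y to its left, z up, the work surface at z = 0. Lengths are in m, angles in rad, forces in N, time in s.
With the tool pointing down it reaches from about 0.25 to 0.775 m from the base axis. Payload 4 kg.
Tool frame: the origin (TCP) lies midway between the tips of the shut fingers; the grasp point (between the pads) lies behind it (robot.grasp_offset is the z of the grasp point in the tool frame, in m); z points along the fingers, y is the direction in which the jaws open and shut (so a half turn about z gives the same grasp; the last joint's range is limited). The gripper opens to 94 mm and grips with 3 to 60 N. Pads are 16 mm wide; open, the fingers measure 119 mm over their backs; the gripper's body (75 mm by 177 mm) begins 78 mm behind the grasp point.
Start: joints at [-1.369, 0.087, 1.371, -0, 1.684, -0.103], TCP at [0.165, -0.525, 0.206] pointing down, gripper open.
Joint ranges: [-3.1, 3.1], [-0.76, 2.03], [0.27, 2.55], [-1.08, 4.22], [0.17, 2.65], [-2.57, 2.57]. Speed limits (rad/s): [2.79, 2.79, 3.14, 3.14, 3.14, 3.14].

## Interface

Orientations are given as a unit quaternion [x, y, z, w].
In Python, from cell import robot gives the robot as it stands.
- The arm moves only by the tool play_rows, never from a script. Its argument "rows" is one flat list of numbers, 7 for each row, row after row: the shift along the tool's x, y, z in cm, then the turn, a rotation vector about the tool's x, y, z in rad, then the finger opening in cm, from 0 to 9.4. In form: [x, y, z, ax, ay, az, hand, x, y, z, ax, ay, az, hand, ...]. A call has 1 to 8 rows; each row shifts and turns the pose as measured when the row begins, along the tool's axes as they then stand; what a row does not reach is not made up. A row lasts 1/10 s, in which the tool goes at most 50 mm and 8.59 degrees, less where a joint would pass 70% of its speed; a pose out of reach is approached as far as the arm can. A call is refused whole if a number of a shift passes 5 or a number of a turn 0.15, either way. A call with a gripper value outside its range is refused whole. The fingers move at their own pace and stop on an object; the grip force is fixed at half the most. Time passes only in rows, so rows that do not move let the fingers close. It gives the time, the measured TCP pose, the force and the opening at its end, in the units of the state.
- robot.read_state(): the state, without advancing time (a new reading comes with each control period).
- robot.get_image(name): name is "side" or "top" or "wrist"; returns the picture (400x640x3 uint8, red, green, blue); there is no depth.
- robot.camera_model(name): a dict with "camera_matrix" (3x3 intrinsics, pixels), "R" (3x3) and "t" (3): a world point X has camera coordinates R X + t. Camera axes: x right, y down, z forward; pixel columns grow to the right and rows downward; lengths in m; the calibration is good to about 2 mm. A picture is of the moment at which its call begins: read the wrist's pose just before it. camera_model takes no time and is no camera call; for the wrist camera it gives the pose at the moment of the call.
- robot.hand_in(): hands the job in, once; it reports no verdict.
The state is a dict: "clock": time; "q": joint angles; "qvel": joint speeds; "tau": joint torques, N m; "position": TCP position; "tool_rot": TCP orientation; "wrist_force": force on the tool from outside, world axes, zero at the start; "moment": the same for the moment, N m; "finger_gap": finger opening in m.
Only numpy, scipy, OpenCV 4.12 (cv2) and the standard library are available. Lean on these libraries where they do the work, as an engineer would, in place of code of your own. Each camera call takes 0.05 s, during which the arm holds its last target. There are 200 camera calls.

## Working session

There is one attempt and no reset: what is moved stays moved. The work goes in short steps, Python scripts to look and compute and a tool call to move; the robot and the scene stay as the last step left them, time stands still between calls to the robot, and variables do not carry over. Pictures are saved under pics/ and viewed, about 8 in all and at most 12, crops included, and the job is handed in when it is done.

Besides the shell and the picture viewer there is one more tool, called after "Emit:" by a JSON object that holds its "name" and its "arguments". play_rows: Moves the arm, as the interface text tells. Its arguments: {"type":"object","properties":{"rows":{"type":"array"}},"required":["rows"]}

```bash
mkdir -p pics; ls; python3 - <<'E'
from cell import robot
import cv2,numpy as np
for n in("top","side"):
    cv2.imwrite(f"pics/{n}0.png",robot.get_image(n)[:,:,::-1])
    c=robot.camera_model(n);print(n,np.round(c["camera_matrix"],1).tolist(),np.round(c["R"],3).tolist(),np.round(c["t"],3).tolist())
s=robot.read_state();print(s,robot.grasp_offset)
E
```

```text
pics
top [[430.9, 0.0, 316.5], [0.0, 430.9, 202.2], [0.0, 0.0, 1.0]] [[-0.002, -0.999, -0.034], [-0.987, 0.007, -0.161], [0.161, 0.033, -0.986]] [0.02, 0.554, 1.07]
side [[467.5, 0.0, 321.8], [0.0, 467.5, 201.9], [0.0, 0.0, 1.0]] [[0.954, -0.3, -0.001], [-0.193, -0.611, -0.768], [0.23, 0.733, -0.64]] [-0.54, 0.152, 0.877]
{'clock': 0.1, 'q': array([-1.36908361e+00,  8.79056224e-02,  1.37207004e+00, -1.90428703e-05,
        1.68358706e+00, -1.03132886e-01]), 'qvel': array([ 0.00028809, -0.00095985, -0.00394294,  0.0020391 ,  0.00115088,
        0.00015413]), 'tau': array([ 1.85123041e-03, -3.41251123e+01, -3.03302264e+01,  7.20580970e-02,
        3.04039847e-02, -9.78363596e-05]), 'position': array([ 0.16495572, -0.52417821,  0.20442459]), 'tool_rot': array([ 9.88405799e-01,  1.51832163e-01, -5.79830981e-05, -9.83371880e-04]), 'wrist_force': array([ 0.01524434, -0.23192555, -0.22750568]), 'moment': array([ 0.00721345,  0.01848899, -0.04519394]), 'finger_gap': 0.09388798154507842} -0.0188
```

View pics/top0.png

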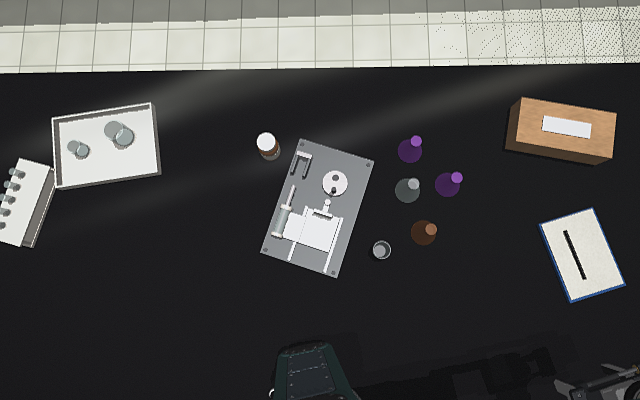

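View pics/side0.png

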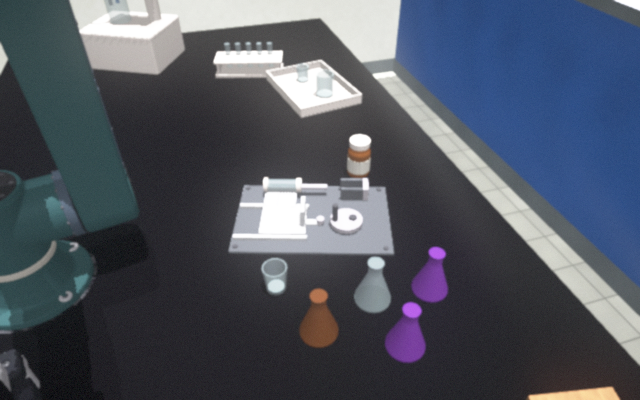

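Top view: dock plate with corners near (300,139), (374,160), (337,277) and (262,252), and the cam at (335,183). The clear flask is at (407,189), the jar at (268,145) and the beaker at (382,250). Look-alikes: purple flasks (410,149) and (447,184), a brown flask (424,232), and glassware in the tray (120,133), (78,149). Candidates for the peg are the dark marks on the cam, near (333,190) and (335,180): one is the peg and one the screw head. I'll check with a close crop.

```bash
cat > h.py <<'E'
import numpy as np,cv2
from cell import robot
def ray(n,uv,z,c=None):
    c=c or robot.camera_model(n);K,R,t=map(np.array,(c["camera_matrix"],c["R"],c["t"]))
    o=-R.T@t; d=R.T@np.linalg.inv(K)@np.array([uv[0],uv[1],1.]); return o+d*(z-o[2])/d[2]
def proj(n,X):
    c=robot.camera_model(n);p=np.array(c["camera_matrix"])@(np.array(c["R"])@X+c["t"]);return p[:2]/p[2]
E
python3 - <<'E'
from h import *
t=cv2.imread("pics/top0.png");s=cv2.imread("pics/side0.png")
a=cv2.resize(t[135:285,255:395],None,fx=4,fy=4,interpolation=cv2.INTER_CUBIC)[:600]
b=cv2.resize(s[165:260,225:400],None,fx=4,fy=4,interpolation=cv2.INTER_CUBIC)
cv2.imwrite("pics/ct.png",a);cv2.imwrite("pics/cs.png",b)
hsv=cv2.cvtColor(t,cv2.COLOR_BGR2HSV)
m=((hsv[:,:,2]>70)).astype(np.uint8)*255
r=np.zeros_like(m);r[130:285,255:380]=m[130:285,255:380]
r=cv2.morphologyEx(r,cv2.MORPH_CLOSE,np.ones((5,5)))
cs,_=cv2.findContours(r,0,2);c=max(cs,key=cv2.contourArea)
q=cv2.approxPolyDP(cv2.convexHull(c),6,True)[:,0];print(q.tolist())
for p in q: print(np.round(ray("top",p,.008),4))
for n,uv,z in(("flask",(405,190),0),("jar",(269,148),.05),("beaker",(382,250),.03)): print(n,ray("top",uv,z))
E
```

```text
[[300, 138], [373, 161], [336, 278], [260, 252]]
[0.7391 0.0631 0.008 ]
[ 0.6719 -0.1351  0.008 ]
[ 0.3603 -0.0321  0.008 ]
[0.4282 0.1675 0.008 ]
flask [ 0.59287989 -0.21969914  0.        ]
jar [0.69925695 0.14194315 0.05      ]
beaker [ 0.43108155 -0.15037658  0.03      ]
```

View pics/ct.png

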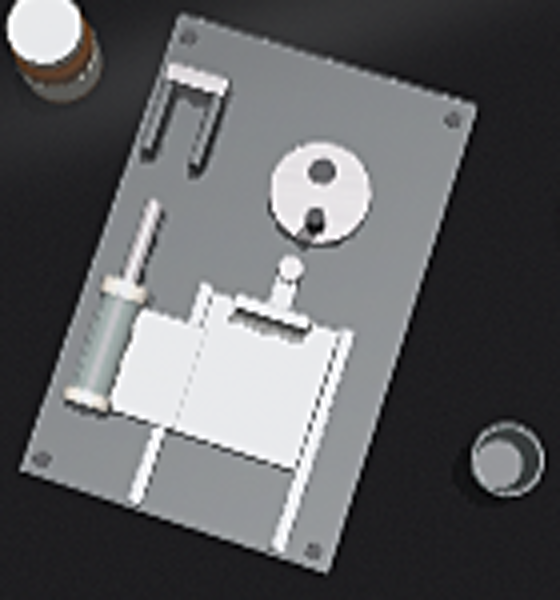

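View pics/cs.png

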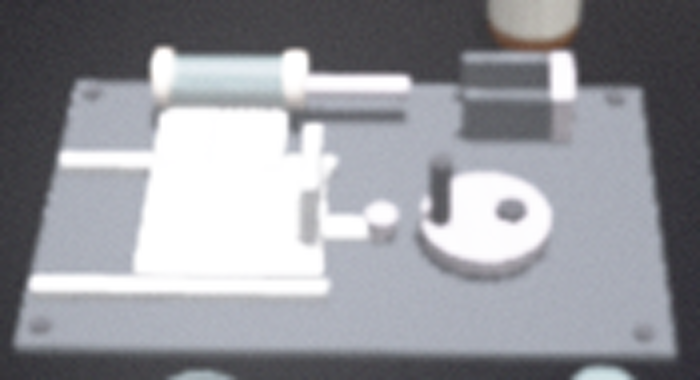

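Crop: the screw head (cam axis) is at top pixel (335.5,177.5). The peg is at (333.5,190), pointing roughly at the roller (327.5,202). The side crop confirms the peg, with its top at side pixel ~(335,205) and the screw at (353,217).

```bash
python3 - <<'E'
from h import *
Q=[np.array(p) for p in([.7391,.0631],[.6719,-.1351],[.3603,-.0321],[.4282,.1675])]
e=(Q[0]-Q[3]+Q[1]-Q[2]);l=(Q[0]-Q[1]+Q[3]-Q[2]);print("yaw",np.arctan2(e[1],e[0]),np.arctan2(-l[0],l[1]),np.linalg.norm(e)/2,np.linalg.norm(l)/2)
y=np.arctan2(e[1],e[0])*.6+np.arctan2(-l[0],l[1])*.4
X=np.array([np.cos(y),np.sin(y)]);Y=np.array([-X[1],X[0]])
c=sum(Q)/4;o=c+.085*X-.022*Y
print("axis from plate",o,y)
A1=ray("top",(335.5,177.7),.028);A2=ray("side",(225+511/4,165+209/4),.028);print("axis",A1,A2)
P1=ray("top",(255+314/4,135+220/4),.065);P2=ray("side",(225+440/4,165+158/4),.065);print("peg",P1,P2)
for n in("top","side"):
  c=robot.camera_model(n);print(-np.array(c["R"]).T@c["t"])
for O in(o,):
 for P in (P1,P2): d=P[:2]-O;dd=np.array([d@X,d@Y]);print("ang",np.arctan2(-dd[1],-dd[0]),np.linalg.norm(dd))
T=ray("top",(255+270/4,135+312/4),.062);T2=ray("side",(225+313/4,165+162/4),.062)
for P in(ray("top",(255+291/4,135+267/4),.026),ray("side",(225+382/4,165+211/4),.026),T,T2,A1,A2,P1,P2):
  d=P[:2]-o;print("dock xy",np.round([d@X,d@Y],4))
E
```

```text
yaw -0.3216059691164313 -0.327395959231675 0.32807049928330956 0.21005764089887327
axis from plate [ 0.62345221 -0.03206027] -0.3239219651625288
axis [ 0.62225443 -0.03303338  0.028     ] [ 0.62269069 -0.03503144  0.028     ]
peg [ 0.58200765 -0.02719575  0.065     ] [ 0.58588742 -0.02608835  0.065     ]
[ 0.37405083 -0.01952089  1.14513767]
[ 0.34220093 -0.7116914   0.67826678]
ang 0.20708226490535694 0.0417290650566874
ang 0.16626477806724593 0.0380365296888829
dock xy [-0.0682 -0.0018]
dock xy [-0.0672 -0.0036]
dock xy [-0.1054 -0.0003]
dock xy [-0.1022 -0.0071]
dock xy [-0.0008 -0.0013]
dock xy [ 0.0002 -0.0031]
dock xy [-0.0408 -0.0086]
dock xy [-0.0375 -0.0063]
```

Emit:
{"name": "play_rows", "arguments": {"rows": [3.4,-2.2,0,0,0,0,4,3.4,-2.2,0,0,0,0,4,3.4,-2.2,0,0,0,0,4,3.4,-2.2,0,0,0,0,4,3.4,-2.2,0,0,0,0,4,3.4,-2.2,0,0,0,0,4,3.4,-2.2,0,0,0,0,4,3.4,-2.2,0,0,0,0,4]}}

```text
clock: 0.9
position: [0.3747, -0.2681, 0.1991]
tool_rot: [0.989, 0.146, -0.002, -0.005]
wrist_force: [0.2, -0.7, -0.0]
finger_gap: 0.0403
```

Emit:
{"name": "play_rows", "arguments": {"rows": [3.4,-2.2,0,0,0,0,4,3.4,-2.2,0,0,0,0,4,3.4,-2.2,0,0,0,0,4,3.4,-2.2,0,0,0,0,4,0,0,0,0,0,0.12,4,0,0,0,0,0,0.12,4,0,0,0,0,0,0.12,4,0,0,0,0,0,0.12,4]}}

```text
clock: 1.7
position: [0.4839, -0.1311, 0.1948]
tool_rot: [0.995, -0.097, -0.007, -0.007]
wrist_force: [0.6, -0.5, 0.3]
finger_gap: 0.0398
```

```bash
cat >> h.py <<'E'
from scipy.spatial.transform import Rotation as Ro
AX=np.array([.6226,-.0335]);YAW=-.324
def dock(x,y): return AX+np.array([[np.cos(YAW),-np.sin(YAW)],[np.sin(YAW),np.cos(YAW)]])@[x,y]
def todock(p): return np.array([[np.cos(YAW),np.sin(YAW)],[-np.sin(YAW),np.cos(YAW)]])@(np.array(p)[:2]-AX)
def plan(xy,z,psi):
    s=robot.read_state();R=Ro.from_quat(s["tool_rot"]);T=Ro.from_euler('z',psi)*Ro.from_rotvec([np.pi,0,0])
    print("clk",s["clock"],"pos",np.round(s["position"],4),"dock",np.round(todock(s["position"]),4),"F",np.round(s["wrist_force"],1),"gap",round(s["finger_gap"],4),"q",np.round(s["q"],2))
    print("tool shift cm",np.round(R.inv().apply(np.r_[xy,z]-s["position"])*100,2),"rotvec",np.round((R.inv()*T).as_rotvec(),3))
E
python3 - <<'E'
from h import *
plan((.5845,-.0268),.15,-.175)
E
```

```text
clk 1.7 pos [ 0.4839 -0.1311  0.1948] dock [-0.1004 -0.1366] F [ 0.6 -0.5  0.3] gap 0.0398 q [-0.38 -0.01  1.49  0.01  1.68  1.38]
tool shift cm [  7.93 -12.11   4.51] rotvec [-0.012  0.015 -0.019]
```

Emit:
{"name": "play_rows", "arguments": {"rows": [2.1,-3,0,0,0,0,4,2.1,-3,0,0,0,0,4,2.1,-3,0,0,0,0,4,2.1,-3,0,0,0,0,4,0,0,1.5,-0.012,0.015,-0.02,4,0,0,1.5,0,0,0,4,0,0,0,0,0,0,4]}}

```text
clock: 2.4
position: [0.5918, -0.0251, 0.1587]
tool_rot: [0.996, -0.088, -0.004, 0.0]
wrist_force: [-0.8, -0.1, -0.5]
finger_gap: 0.0401
```

```bash
python3 - <<'E'
from h import *
plan((.5845,-.0268),.12,-.175)
im=robot.get_image("wrist")[:,:,::-1];im=im.copy()
print(proj("wrist",np.r_[.5845,-.0268,.065]),proj("wrist",np.r_[AX,.028]),proj("wrist",np.r_[robot.read_state()["position"]]))
cv2.imwrite("pics/w1.png",im)
E
```

```text
clk 2.4 pos [ 0.5918 -0.0251  0.1587] dock [-0.0319 -0.0018] F [-0.8 -0.1 -0.5] gap 0.0401 q [-0.14  0.2   1.34 -0.    1.61  1.61]
tool shift cm [-0.66  0.29  3.88] rotvec [ 0.001  0.007 -0.002]
[318.27275215 208.74043398] [317.96049039 161.75108345] [315.07313494 244.49686142]
```

View pics/w1.png

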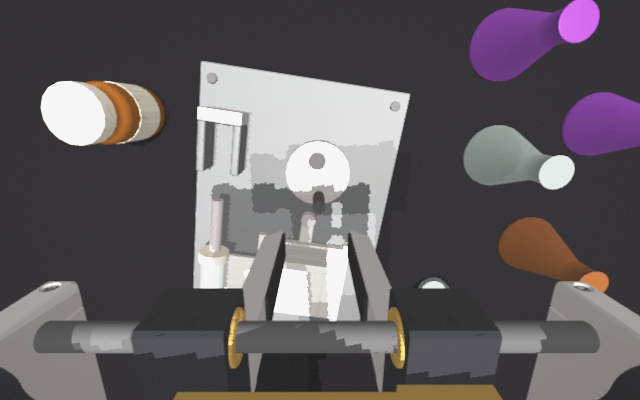

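The wrist view agrees with the plan: the screw is at (317,161) against (318,162) predicted, and the peg's top end is at ~(316,209) against (318,209). Next I'll descend around the peg.

Emit:
{"name": "play_rows", "arguments": {"rows": [-0.65,0.25,0,0,0.007,0,4,0,0,2.5,0,0,0,4,0,0,2.5,0,0,0,4,0,0,2,0,0,0,4,0,0,0,0,0,0,4]}}

```text
clock: 2.95
position: [0.586, -0.0294, 0.0946]
tool_rot: [0.996, -0.09, 0.006, 0.001]
wrist_force: [0.5, -0.4, 0.0]
finger_gap: 0.0397
```

```bash
python3 - <<'E'
from h import *
plan((.5845,-.0268),.037,-.175)
E
```

```text
clk 2.95 pos [ 0.586  -0.0294  0.0946] dock [-0.0361 -0.0077] F [ 0.5 -0.4  0. ] gap 0.0397 q [-0.15  0.21  1.46 -0.    1.46  1.61]
tool shift cm [-0.26 -0.23  5.75] rotvec [ 0.001 -0.012 -0.005]
```

Emit:
{"name": "play_rows", "arguments": {"rows": [-0.2,-0.2,1,0,-0.012,0,4,0,0,1.8,0,0,0,4,0,0,1.8,0,0,0,4,0,0,1.4,0,0,0,4,0,0,0,0,0,0,4,0,0,0,0,0,0,3]}}

```text
clock: 3.55
position: [0.5884, -0.0287, 0.0406]
tool_rot: [0.996, -0.091, 0.006, 0.001]
wrist_force: [0.1, 0.2, 0.0]
finger_gap: 0.0348
```

```bash
python3 - <<'E'
from h import *
plan((.5845,-.0268),.037,-.175)
E
```

```text
clk 3.55 pos [ 0.5884 -0.0287  0.0406] dock [-0.0339 -0.0063] F [0.1 0.2 0. ] gap 0.0348 q [-0.14  0.25  1.52 -0.    1.36  1.61]
tool shift cm [-0.43 -0.11  0.36] rotvec [ 0.001 -0.012 -0.007]
```

Emit:
{"name": "play_rows", "arguments": {"rows": [-0.35,-0.1,0.2,0,-0.012,0,2.2,0,0,0,0,0,0,2.2,0,0,0,0,0,0,2.2,0.02,0.38,0,0,0,-0.1,2.2,0.02,0.38,0,0,0,-0.1,2.2,0.02,0.38,0,0,0,-0.1,2.2,0.02,0.38,0,0,0,-0.1,2.2,0,0,0,0,0,0,2.2]}}

```text
clock: 4.35
position: [0.5881, -0.0384, 0.0423]
tool_rot: [0.993, 0.117, 0.004, -0.003]
wrist_force: [0.7, 0.2, 0.5]
finger_gap: 0.0222
```

```bash
cat >> h.py <<'E'
def cam(th,r=.038,z=.039):  # tool pose round the axis for peg at cam angle th
    s=robot.read_state();R=Ro.from_quat(s["tool_rot"]).as_matrix();d=todock(s["position"])
    print("tool at cam angle",round(np.arctan2(-d[1],-d[0])%(2*np.pi),3),"r",round(np.linalg.norm(d),4),"psi-cam",round((np.arctan2(R[1,0],R[0,0])-YAW)%(2*np.pi),3))
    plan(dock(-r*np.cos(th),-r*np.sin(th)),z,th+YAW)
E
python3 - <<'E'
from h import *
cam(.6)
E
```

```text
tool at cam angle 0.467 r 0.0348 psi-cam 0.558
clk 4.35 pos [ 0.5881 -0.0384  0.0423] dock [-0.0311 -0.0157] F [0.7 0.2 0.5] gap 0.0222 q [-0.17  0.25  1.51  0.01  1.37  1.17]
tool shift cm [-0.33  0.48  0.32] rotvec [-0.004 -0.008 -0.042]
```

Emit:
{"name": "play_rows", "arguments": {"rows": [-0.3,0.5,0.2,0,0,-0.08,2.2,0,0.5,0.1,0,0,-0.1,2.2,0,0.5,0,0,0,-0.1,2.2,0,0.5,0.05,0,0,-0.1,2.2,0,0.5,0,0,0,-0.1,2.2,0,0.5,0.05,0,0,-0.1,2.2,0,0,0,0,0,0,2.2]}}

```text
clock: 5.05
position: [0.597, -0.0588, 0.0411]
tool_rot: [0.916, 0.4, 0.005, -0.008]
wrist_force: [-0.2, -0.3, 0.2]
finger_gap: 0.0219
```

```bash
python3 - <<'E'
from h import *
cam(1.2)
im=robot.get_image("wrist")[:,:,::-1]
cv2.imwrite("pics/w2.png",im[:330])
im=robot.get_image("side")[:,:,::-1]
cv2.imwrite("pics/s2.png",cv2.resize(im[165:260,225:400],None,fx=4,fy=4,interpolation=2))
E
```

```text
tool at cam angle 1.103 r 0.0359 psi-cam 1.147
clk 5.05 pos [ 0.597  -0.0588  0.0411] dock [-0.0162 -0.0321] F [-0.2 -0.3  0.2] gap 0.0219 q [-0.2   0.28  1.48  0.02  1.38  0.54]
tool shift cm [-0.21  0.36  0.2 ] rotvec [-0.01  -0.015 -0.053]
```

View pics/s2.png

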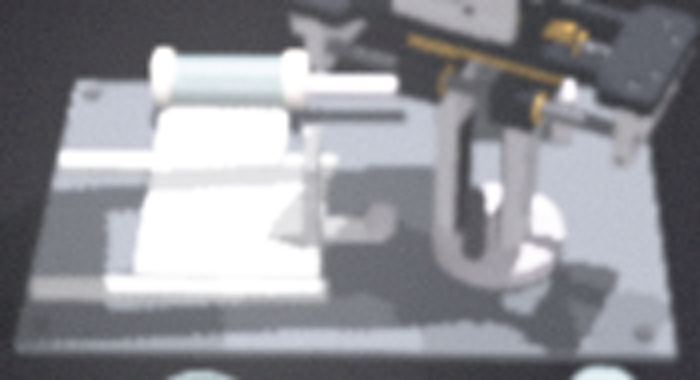

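The peg is caged between the fingers and the cam is turning: its lobe now faces -y and the peg is at crop (470,235). The slide hasn't moved. Continuing.

Emit:
{"name": "play_rows", "arguments": {"rows": [-0.2,0.5,0.2,-0.01,-0.015,-0.12,2.2,0,0.5,0.05,0,0,-0.12,2.2,0,0.5,0,0,0,-0.12,2.2,0,0.5,0.05,0,0,-0.12,2.2,0,0.5,0,0,0,-0.12,2.2,0,0.5,0.05,0,0,-0.12,2.2,0,0.5,0.05,0,0,-0.12,2.2,0,0,0,0,0,0,2.2]}}

```text
clock: 5.95
position: [0.6214, -0.07, 0.0388]
tool_rot: [0.669, 0.743, -0.003, -0.005]
wrist_force: [0.0, 0.6, 0.0]
finger_gap: 0.0222
```

```bash
python3 - <<'E'
from h import *
cam(2.5)
E
```

```text
tool at cam angle 1.861 r 0.0365 psi-cam 1.999
clk 5.95 pos [ 0.6214 -0.07    0.0388] dock [ 0.0105 -0.035 ] F [0.  0.6 0. ] gap 0.0222 q [-0.2   0.35  1.4  -0.    1.41 -0.31]
tool shift cm [ 0.29  2.33 -0.04] rotvec [-0.011 -0.006 -0.501]
```

Emit:
{"name": "play_rows", "arguments": {"rows": [-0.15,0.55,0,-0.01,0,-0.08,2.2,0,0.55,0,0,0,-0.1,2.2,0,0.55,0,0,0,-0.1,2.2,0,0.55,0.02,0,0,-0.1,2.2,0,0.55,0,0,0,-0.12,2.2,0,0.55,0.02,0,0,-0.12,2.2,0,0.5,0,0,0,-0.1,2.2,0,0,0,0,0,0,2.2]}}

```text
clock: 6.75
position: [0.6492, -0.0611, 0.0386]
tool_rot: [0.369, 0.929, -0.005, -0.007]
wrist_force: [0.4, -0.2, 0.6]
finger_gap: 0.0219
```

```bash
python3 - <<'E'
from h import *
cam(3.2)
E
```

```text
tool at cam angle 2.662 r 0.0383 psi-cam 2.709
clk 6.75 pos [ 0.6492 -0.0611  0.0386] dock [ 0.034  -0.0177] F [ 0.4 -0.2  0.6] gap 0.0219 q [-0.18  0.4   1.32 -0.01  1.43 -0.99]
tool shift cm [ 0.48  1.97 -0.06] rotvec [-0.012 -0.012 -0.491]
```

Emit:
{"name": "play_rows", "arguments": {"rows": [0,0.55,0,-0.01,-0.01,-0.1,2.2,0.05,0.55,0,0,0,-0.1,2.2,0.05,0.55,0,0,0,-0.1,2.2,0,0.5,0,0,0,-0.1,2.2,0,0.3,0,0,0,-0.08,2.2,0,0,0,0,0,0,2.2]}}

```text
clock: 7.35
position: [0.6596, -0.0471, 0.0386]
tool_rot: [0.146, 0.989, -0.008, -0.001]
wrist_force: [0.3, 0.4, -0.1]
finger_gap: 0.0218
```

```bash
python3 - <<'E'
from h import *
cam(3.27)
t=robot.get_image("top")[:,:,::-1];s=robot.get_image("side")[:,:,::-1]
a=cv2.resize(t[135:235,275:395],(480,400),interpolation=2);b=cv2.resize(s[165:260,225:400],(640,347),interpolation=2)
cv2.imwrite("pics/s3.png",b)
E
```

```text
tool at cam angle 3.115 r 0.0394 psi-cam 3.172
clk 7.35 pos [ 0.6596 -0.0471  0.0386] dock [ 0.0394 -0.0011] F [ 0.3  0.4 -0.1] gap 0.0218 q [-0.15  0.41  1.31 -0.02  1.42 -1.42]
tool shift cm [ 0.15  0.6  -0.05] rotvec [-0.016  0.    -0.098]
```

View pics/s3.png

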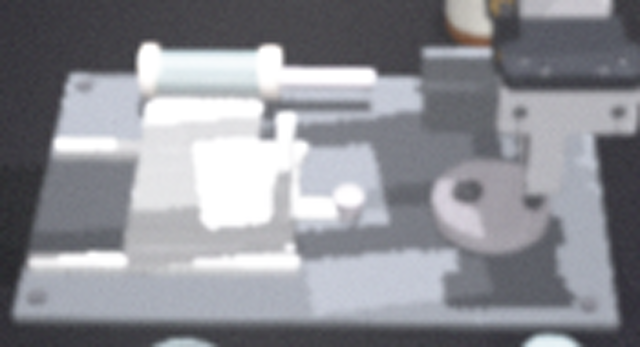

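The low point nearly faces the roller. The peg foot is at (530,205), a few mm short, so I'll nudge it, then open and lift.

Emit:
{"name": "play_rows", "arguments": {"rows": [0.1,0.55,0,0,0,0,2.2,0,0.2,0,0,0,0,2.2,0,0,0,0,0,0,2.2,0,-0.5,0,0,0,0,4,0,0,0,0,0,0,4,0,0,0,0,0,0,4]}}

```text
clock: 8.05
position: [0.6603, -0.0456, 0.0388]
tool_rot: [0.151, 0.989, -0.008, 0.001]
wrist_force: [-1.0, -0.4, -0.2]
finger_gap: 0.0395
```

```bash
python3 - <<'E'
from h import *
cam(3.14)
E
```

```text
tool at cam angle 3.155 r 0.0396 psi-cam 3.163
clk 8.05 pos [ 0.6603 -0.0456  0.0388] dock [0.0396 0.0005] F [-1.  -0.4 -0.2] gap 0.0395 q [-0.15  0.41  1.31 -0.02  1.42 -1.41]
tool shift cm [ 0.16 -0.05 -0.02] rotvec [-0.016  0.005  0.023]
```

Emit:
{"name": "play_rows", "arguments": {"rows": [0,0,-3,0,0,0,4,0,0,-3,0,0,0,4,0,0,-3,0,0,0,4,0,0,-3,0,0,0,3,4.5,0,0,0,0,0,0,4.5,0,0,0,0,0,0,4.5,0,0,0,0,0,0,0,0,0,0,0,0,0]}}

```text
clock: 8.85
position: [0.5271, 0.0005, 0.1589]
tool_rot: [0.151, 0.988, -0.005, -0.003]
wrist_force: [0.3, -0.6, -0.3]
finger_gap: 0.0035
```

```bash
python3 - <<'E'
from h import *
plan(dock(-.135,0),.13,YAW+np.pi)
im=robot.get_image("wrist")[:,:,::-1]
cv2.imwrite("pics/w3.png",im)
for p in((0,0,.028),(.038,0,.065),(.038,0,.024),(-.068,0,.026)):print(p,proj("wrist",np.r_[dock(*p[:2]),p[2]]))
cv2.imwrite("pics/top3.png",robot.get_image("top")[:,:,::-1])
s=robot.get_image("side")[:,:,::-1];cv2.imwrite("pics/s4.png",cv2.resize(s[165:260,225:400],None,fx=4,fy=4,interpolation=2))
E
```

```text
clk 8.85 pos [5.271e-01 5.000e-04 1.589e-01] dock [-0.1014  0.0018] F [ 0.3 -0.6 -0.3] gap 0.0035 q [-0.1   0.06  1.5  -0.01  1.6  -1.37]
tool shift cm [ 3.36 -0.08  2.9 ] rotvec [-0.012 -0.004  0.02 ]
(0, 0, 0.028) [314.51080294 273.75331964]
(0.038, 0, 0.065) [313.27657441 323.23741493]
(0.038, 0, 0.024) [313.97460203 300.25128966]
(-0.068, 0, 0.026) [315.70050652 217.47331002]
```

View pics/s4.png

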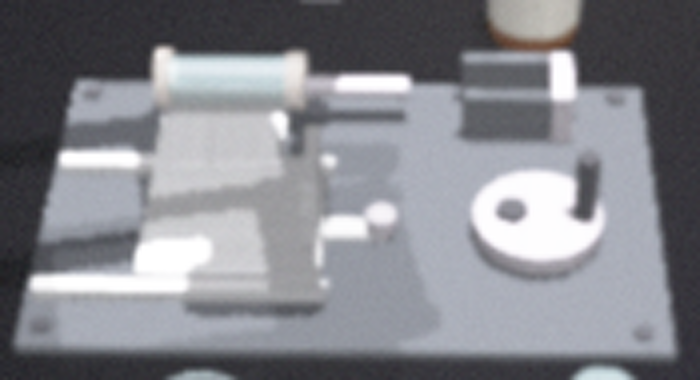

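The side crop shows the screw at (511,209), the peg top at (588,158), and the roller unmoved at (382,214).

```bash
python3 - <<'E'
from h import *
A=ray("side",(225+511/4,165+209/4),.028);P=ray("side",(225+588/4,165+158/4),.065);B=ray("side",(225+582/4,165+216/4),.024);C=ray("side",(225+537/4,165+219/4),.036-.0)
for p in(P,B):
  d=todock(p)-todock(A);print(d,np.arctan2(-d[1],-d[0])%6.283); print(todock(p))
E
```

```text
[ 0.037527   -0.00186528] 3.0919283861891773
[ 0.03810052 -0.00328817]
[ 0.03728093 -0.0003327 ] 3.1326687342638286
[ 0.03785445 -0.00175558]
```

The cam is at about 3.1 rad. Now behind the tab.

Emit:
{"name": "play_rows", "arguments": {"rows": [3.6,-0.1,0,-0.01,0,0.02,0,0,0,0,0,0,0,0,0,0,2.5,0,0,0,0,0,0,2.5,0,0,0,0,0,0,0,0,0,0,0]}}

```text
clock: 9.5
position: [0.5067, 0.0064, 0.1109]
tool_rot: [0.163, 0.987, -0.0, 0.005]
wrist_force: [-0.7, -0.3, -0.0]
finger_gap: 0.0004
```

```bash
python3 - <<'E'
from h import *
plan(dock(-.135,0),.042,YAW+np.pi)
E
```

```text
clk 9.5 pos [0.5067 0.0064 0.1109] dock [-0.1226  0.0009] F [-0.7 -0.3 -0. ] gap 0.0004 q [-0.1   0.02  1.63 -0.    1.48 -1.34]
tool shift cm [ 1.31 -0.1   6.87] rotvec [ 0.001  0.01  -0.004]
```

Emit:
{"name": "play_rows", "arguments": {"rows": [1.6,-0.1,0,0,0.01,0,0,0.3,0,2.5,0,0,0,0,0.1,0,2.5,0,0,0,0,0.1,0,1.8,0,0,0,0,0,0,0,0,0,0,0]}}

```text
clock: 10.0
position: [0.4922, 0.0117, 0.0488]
tool_rot: [0.164, 0.986, 0.001, 0.005]
wrist_force: [-0.7, -0.0, 0.5]
finger_gap: 0.0005
```

```bash
python3 - <<'E'
from h import *
plan(dock(-.078,0),.042,YAW+np.pi)
E
```

```text
clk 10.0 pos [0.4922 0.0117 0.0488] dock [-0.138   0.0014] F [-0.7 -0.   0.5] gap 0.0005 q [-0.09  0.04  1.74  0.    1.35 -1.33]
tool shift cm [-6.   -0.11  0.73] rotvec [ 0.004  0.009 -0.005]
```

Emit:
{"name": "play_rows", "arguments": {"rows": [-0.8,-0.1,0.5,0,0.01,0,0,-0.9,0,0,0,0,0,0,-0.9,0,0,0,0,0,0,-0.9,0,0,0,0,0,0,-0.9,0,0,0,0,0,0,0,0,0,0,0,0,0]}}

```text
clock: 10.6
position: [0.5386, -0.0044, 0.0479]
tool_rot: [0.164, 0.986, 0.003, 0.0]
wrist_force: [-0.1, -0.0, 0.9]
finger_gap: 0.0007
```

```bash
python3 - <<'E'
from h import *
plan(dock(-.078,0),.042,YAW+np.pi)
E
```

```text
clk 10.6 pos [ 0.5386 -0.0044  0.0479] dock [-0.0889  0.0009] F [-0.1 -0.   0.9] gap 0.0007 q [-0.12  0.15  1.63  0.01  1.37 -1.36]
tool shift cm [-1.09 -0.08  0.59] rotvec [ 0.006 -0.    -0.005]
```

Emit:
{"name": "play_rows", "arguments": {"rows": [-0.5,0,0.2,0,0,0,0,-0.5,0,0.2,0,0,0,0,-0.5,0,0,0,0,0,0]}}

```text
clock: 10.9
position: [0.5474, -0.0072, 0.0452]
tool_rot: [0.164, 0.987, 0.004, -0.008]
wrist_force: [-19.7, 4.9, 11.7]
finger_gap: 0.0003
```

```bash
python3 - <<'E'
from h import *
plan(dock(-.078,0),.042,YAW+np.pi)
E
```

```text
clk 10.9 pos [ 0.5474 -0.0072  0.0452] dock [-0.0797  0.001 ] F [-19.7   4.9  11.7] gap 0.0003 q [-0.12  0.18  1.59  0.01  1.38 -1.37]
tool shift cm [-0.17 -0.1   0.32] rotvec [ 0.005 -0.017 -0.005]
```

There is 20 N at dock x of about -0.080, where the front stop was expected. I'll hold briefly, back off and lift.

Emit:
{"name": "play_rows", "arguments": {"rows": [-0.3,0,0,0,0,0,0,-0.2,0,0,0,0,0,0,2,0,0,0,0,0,0,2,0,-1,0,0,0,0,0,0,-3,0,0,0,0,0,0,-3,0,0,0,0,2,0,-3,0,0,0,0,4,0,-3,0,0,0,0]}}

```text
clock: 11.7
position: [0.4578, 0.0216, 0.1777]
tool_rot: [0.164, 0.986, 0.003, -0.012]
wrist_force: [0.2, 1.1, -0.1]
finger_gap: 0.0004
```

Emit:
{"name": "play_rows", "arguments": {"rows": [5,0,-1,0,0,0,0,5,0,0,0,0,0,0,0,0,0,0,0,0,0,0,0,0,0,0,0,0]}}

```text
clock: 12.1
position: [0.3655, 0.0546, 0.1996]
tool_rot: [0.164, 0.986, 0.005, 0.001]
wrist_force: [-0.2, 0.9, -0.5]
finger_gap: 0.0003
```

```bash
python3 - <<'E'
from h import *
plan(dock(-.078,0),.042,YAW+np.pi)
s=robot.get_image("side")[:,:,::-1];t=robot.get_image("top")[:,:,::-1]
cv2.imwrite("pics/s5.png",np.vstack([cv2.resize(s[165:265,225:400],(700,400),interpolation=2),cv2.resize(t[125:285,240:470],(700,487),interpolation=2)[:0]]))
cv2.imwrite("pics/t5.png",cv2.resize(t[125:285,240:470],(800,556),interpolation=2))
E
```

```text
clk 12.1 pos [0.3655 0.0546 0.1996] dock [-0.2718  0.0017] F [-0.2  0.9 -0.5] gap 0.0003 q [-0.01 -0.33  1.76  0.01  1.71 -1.25]
tool shift cm [-19.36  -0.2   15.79] rotvec [ 0.01   0.001 -0.006]
```

View pics/s5.png

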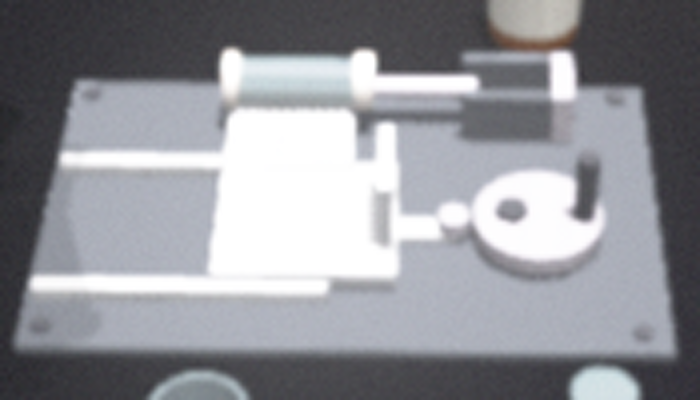

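View pics/t5.png

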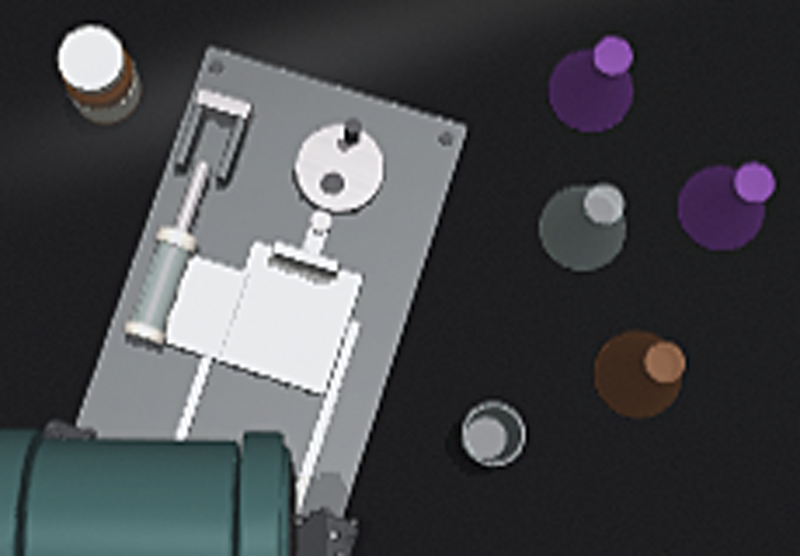

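Both views show the roller against the cam's low side, at side crop (455,214), with the peg pointing forward. The flask, jar and beaker are in place. One check of the travel before handing in.

```bash
python3 - <<'E'
from h import *
print(todock(ray("side",(225+455/4,165+214/4),.026)),todock(ray("side",(225+382/4,165+213/4),.026)),todock(ray("side",(225+386/4,165+127/4),.062)),todock(ray("side",(225+313/4,165+128/4),.062)))
print(todock(ray("top",(240+320/800*230,125+221/556*160),.026)))
E
```

```text
[-0.02864276 -0.00363686] [-0.06678617 -0.00355158] [-0.06518423  0.02346227] [-0.10320528  0.02194444]
[-0.03092161  0.00011939]
```

```bash
python3 -c "
from cell import robot
print(robot.hand_in())"
```

```text
the job is handed in; nothing more can be done
None
```

The slide is pushed home with the cam at its low point, and I handed the job in at about 12 s of robot time; no verdict was reported. I turned the cam anticlockwise by its peg, held loosely between the fingertips, to about 3.1 rad. After lifting clear, I pushed the tab straight forward with closed fingers until it hit the front stop, then backed the arm well away.

**Last checks:**
- **Slide:** the roller centre measured 29 to 31 mm before the cam axis in the two views, against 30 mm when fully home. The push met about 20 N where the stop was expected.
- **Cam:** the peg still pointed forward after the push. Before it, I measured 3.09 to 3.13 rad, and the slide had not moved while the cam was turned.
- **Glassware:** the flask, jar and beaker looked undisturbed by eye; I did not measure their final positions.
- **Arm:** clear of everything, with a residual wrist force of about 1 N.

The top and side cameras disagreed by 2 to 4 mm across the dock, which is close to their 2 mm calibration. No check failed.

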